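# Re-index a ratchet clamping lever and clamp the workpiece snug

### The job

Clamp the aluminium block in its fixture: turn the strap clamp's lever clockwise (seen from above), and since the two stop studs do not leave it room for the whole turn, lift the lever off its teeth, swing it back, let it drop fully into the teeth again and carry on until the strap holds the block snug, at about 8 N of sideways push on the upright grip and never more than 11 N. Leave the block and all the loose parts on the bench where they are, and finish with the lever let go and seated in its teeth.

Things in the scene. Friction and masses are not known exactly. Their poses are not given: they have to be found in the camera images.
- fixture: Dark steel clamping plate, 280 x 200 x 20 mm, fixed to the bench. Origin on the bench right under the axis of the clamping stud; z up. The plate spans x = -100 to +180 mm, y = -100 to +100 mm in its own frame. The strap lies along its x axis, the clamped block on its +x side. The lever sweeps over its -x side between two fixed upright stop studs (12 mm thick, tops 129 mm above the bench).
- axis (a point): Point on the vertical stud axis, about which the lever turns, 150 mm above the bench. The lever points from here to grip_mid and can point up to 1.1 rad either side of the plate's -x direction before its arm meets a stop stud (studs 50 mm from the axis). Clockwise from above tightens; engaged, lever, nut and strap sink 3 mm per radian. The nut stays put when the lever is lifted or let go.
- grip_mid (a point): Centre of the lever's upright black grip: a freely revolving cylinder 20 mm thick, 44 mm tall between a 26 mm wide lower collar and a 28 mm wide cap 7 mm thick (this point is 22 mm above the collar, 29 mm below the top of the cap), so the hand need not turn with the lever. It stands on the end of the lever arm, 80 mm from the axis, about 158 mm above the bench; the arm is 27 mm below this point.
- lift (a joint): Height of the lever above its seat on the nut (m): 0 = fully down, teeth engaged (10 mm deep); clear of the teeth from 10 mm up, stops at 14 mm. A spring pulls it down: lifting at the grip takes 8 to 12 N, easily once the sideways push is eased off.
- handle (a joint): Angle of the lever relative to the nut (rad): starts near 0; changes only with the lever lifted off the teeth, apart from 0.03 rad of play; negative = swung back anticlockwise (seen from above). It seats every pi/6 rad (12 upright round-ended teeth).
- strap: Dark steel clamp strap, 175 x 36 x 16 mm, under the lever nut; origin on its top face at the stud axis; moves only up and down. Push at the grip, at right angles to the arm: 2 to 3 N while the strap is loose; once its toe bears on the block it rises about 1.6 N per 0.1 rad of turn. Under 6 N the strap is still too loose, 8 N is snug, over 12 N marks the block.
- workpiece: Loose aluminium block 60 x 70 x 30 mm, 0.5 kg, on the plate between three low bars, centred 100 mm from the axis; origin at the centre of its underside; already in place. The strap's 16 mm toe screw (88 mm from the axis) comes down on it. The toe's setting varies unseen: it meets the block 1.3 to 2.8 rad of turn after the start, never in the first stroke to the stop stud.
- big_tub: Loose white plastic tub of washers, 124 mm wide, 105 mm tall; origin at the centre of its underside. Leave alone.
- small_tub: Loose grey plastic tub of washers, 90 mm wide, 62 mm tall; origin at the centre of its underside. Leave alone.
- red_cup: Loose red plastic square cup 70 x 70 x 100 mm; origin at the centre of its underside. Leave alone.
- spare_strap: Loose spare steel strap 130 x 34 x 16 mm; origin at the centre of its underside. Leave alone.
- wrench: Loose steel open-ended wrench lying flat; origin under its middle. Leave alone.
- step_block: Loose small steel step block 44 x 30 x 32 mm lying on the fixture plate; origin at the centre of its underside. Leave alone.
- flange_nut: Loose steel flange nut, 30 mm wide, 18 mm tall, lying on the fixture plate; origin at the centre of its underside. Leave alone.
Not all that is in view belongs to the job. What is shaped like the workpiece but green or pink is not meant.

How it is judged:
On the way, in this order (a step that is already met when the one before it is completed fails the run):
1. the lever has been lifted off the teeth, swung back at least one tooth and is seated again (value of joint handle below -0.42 rad and value of joint lift below 0.003 m), for 0.1 s.
2. the strap has been tightened snug on the block (contact force between strap and workpiece between 30 and 75 N), for 0.2 s.
At the end, for the whole second after the job is handed in: The strap presses the block with 30 to 75 N (a push of about 6 to 11 N on the grip), the lever is fully down in its teeth (lifted less than 3 mm) at least one tooth further back on the nut than at the start, and the block lies within 4 mm of where it was, at rest (all of step 1 and all of step 2 and distance of workpiece from where it was at the start of the episode below 0.004 m and linear speed of workpiece below 0.01 m/s); the robot touches nothing.
It fails at once if the clamp is overtightened: more than 95 N on the block (contact force between strap and workpiece above 95 N).
It fails at once if the block is pushed out of place (more than 6 mm) (distance of workpiece from where it was at the start of the episode above 0.006 m).
It fails at once if a loose bystander is disturbed (moved more than 15 mm) (distance of any of big_tub, small_tub, red_cup, spare_strap, wrench, step_block, flange_nut from where it was at the start of the episode above 0.015 m).
It also fails if it takes over 67 s, if anything falls off the work surface, if the arm or the gripper's body presses on something with over 40 N, if the wrist force passes 120 N, or if a joint passes its speed limit or range.

### The arm

A 6-joint arm with a two-finger parallel gripper is mounted at the origin on the work surface. World frame = base frame: x ahead of the robot, y to its left, z up, the work surface at z = 0. Lengths are in m, angles in rad, forces in N, time in s.
With the tool pointing down it reaches from about 0.35 to 0.95 m from the base axis. Payload 17.4 kg.
Tool frame: the origin (TCP) lies at the very end of the fingers, on their centre line; the grasp point (between the pads) lies 19 mm behind it (r.grip_point_offset is the distance from the TCP to the grasp point, in m); z points along the fingers, x is the direction in which the jaws open and shut, and the axes are right-handed (so a half turn about z gives the same grasp; the last joint's range is limited). The gripper opens to 93 mm and grips with 3 to 60 N. Pads are 15 mm wide; open, the fingers measure 128 mm over their backs; the gripper's body (75 mm by 188 mm) begins 65 mm behind the grasp point.
Start: joints at [-1.269, 0.116, 1.442, -0, 1.584, -0.038], TCP at [0.225, -0.636, 0.219] pointing down, gripper open.
Joint ranges: [-2.83, 2.83], [-0.83, 2.19], [0.07, 2.5], [-1.14, 4.28], [0.01, 3], [-2.97, 2.97]. Speed limits (rad/s): [1.89, 1.89, 2.22, 3.14, 3.14, 3.14].

### API

Orientations are given as a rotation vector (axis times angle).
In Python, from cell import r, optics, finish_job gives the robot as it stands.
- The arm moves only by the tool apply_moves, never from a script. Its arguments are lists of equal length, an entry for each row: "offset": the shift along the tool's x, y, z in m, a list of three; "roll": the turn about the tool's z in degrees; "jaw": the finger opening in m, from 0 to 0.093. A call has 1 to 20 rows; each row is the pose to reach, as a shift and turn from the pose measured when the call began, along the tool's axes at that moment; what a row does not reach only later rows make up. A row lasts 1/12 s, in which the tool goes at most 41.7 mm and 7.16 degrees, less where a joint would pass 70% of its speed; a pose out of reach is approached as far as the arm can. A call with a gripper value outside its range is refused whole. The fingers move at their own pace and stop on an object; the grip force is fixed at half the most. Time passes only in rows, so rows that repeat a pose let the fingers close. It gives the time, the measured TCP pose, the force and the opening at its end, in the units of the state.
- r.sense(): the state, without advancing time (a new reading comes with each control period).
- optics.camera(name): name is "scene" or "top" or "wrist"; returns (picture, depth): 420x560x3 uint8, red, green, blue; 420x560 float32, m along the optical axis (not along the pixel's ray), 0 where there is no reading.
- optics.calibration(name): a dict with "vfov" (degrees; the focal length in pixels is half the picture's height over the tangent of half this angle, whatever the lens; pixels are square), "cx", "cy" (the principal point, pixels), "R" (3x3) and "t" (3): a world point X has camera coordinates R X + t; the wrist camera has in their place "tool_from_camera" (4x4, takes a point from camera to tool coordinates, whose origin is the TCP and whose axes are the tool frame's). Camera axes: x right, y down, z forward; pixel columns grow to the right and rows downward; lengths in m; the calibration is good to about 2 mm. A picture is of the moment at which its call begins: read the wrist's pose just before it. calibration takes no time and is no camera call.
- finish_job(): hands the job in, once; it reports no verdict.
Trained networks look in the newest picture that a camera, given by its name, has taken for a name from the list of things; names that differ only in an ending like _2 or _b are one class to them, and where a whole thing is asked for, a point or a joint stands for the part that bears it (a point fixed in the world has none). Each returns a list of dicts, best first, with "score" (0 to 1); they miss things now and then, are a little off and sometimes report something else, mostly with a low value. They report only what shows in the picture. A call takes as long as a camera call. They do not tell look-alikes from the thing itself.
- optics.recognise(target, camera): "rect" ([left, top, right, bottom] in pixels, round what is visible of it).
The state is a dict: "clock": time; "qpos": joint angles; "dq": joint speeds; "joint_efforts": joint torques, N m; "tool_pos": TCP position; "eef_rot": TCP orientation; "contact_force": force on the tool from outside, world axes, zero at the start; "wrist_torque": the same for the moment, N m; "finger_gap": finger opening in m.
Only numpy, scipy, OpenCV 4.12 (cv2) and the standard library are available. Lean on these libraries where they do the work, as an engineer would, in place of code of your own. Each camera call takes 0.05 s, during which the arm holds its last target.

## Working session

There is one attempt and no reset: what is moved stays moved. The work goes in short steps, Python scripts to look and compute and a tool call to move; the robot and the scene stay as the last step left them, time stands still between calls to the robot, and variables do not carry over. Pictures are saved under pics/ and viewed, and the job is handed in when it is done.

Besides the shell and the picture viewer there is one more tool, called after "Call:" as name(argument=value, ...) on one line, values as JSON. apply_moves: Moves the arm, as the interface text tells. Its arguments: {"type":"object","properties":{"offset":{"type":"array"},"roll":{"type":"array"},"jaw":{"type":"array"}},"required":["offset","roll","jaw"]}

```bash
mkdir -p pics; ls; python3 - <<'E'
from cell import r, optics
import cv2
s=r.sense(); print(s)
for n in ("scene","top","wrist"):
    p,d=optics.camera(n); cv2.imwrite(f"pics/{n}0.png",p[:,:,::-1])
    c=optics.calibration(n); print(n,c)
    for t in ("grip_mid","fixture","strap","workpiece"):
        try: print(t,optics.recognise(t,n)[:2])
        except Exception as e: print(t,e)
E
```

```text
pics
{'clock': 0.0, 'qpos': array([-1.26883148e+00,  1.16486586e-01,  1.44226838e+00,  3.98767970e-06,
        1.58397563e+00, -3.77662884e-02]), 'dq': array([ 0.00091879, -0.00035863, -0.00043944, -0.00071128, -0.00098254,
       -0.00075694]), 'joint_efforts': array([-3.05368776e-03, -7.21273685e+01, -6.22608662e+01,  7.78388232e-02,
        2.38735392e-02, -4.67880488e-05]), 'tool_pos': array([ 0.22488763, -0.63622476,  0.21790283]), 'eef_rot': array([-2.56443622e+00,  1.81353360e+00,  1.41527842e-03]), 'contact_force': array([ 0.83121846, -0.10951996, -0.09036975]), 'wrist_torque': array([ 0.01575593, -0.0458282 ,  0.04554786]), 'finger_gap': 0.09315621017558502}
scene {'vfov': 44.87069914060043, 'cx': 291.8760160545334, 'cy': 219.17695303249022, 'R': array([[-0.6640793 ,  0.7476474 ,  0.0046954 ],
       [ 0.53988378,  0.48386403, -0.68876782],
       [-0.5172274 , -0.45486148, -0.72496679]]), 't': array([ 0.35439963, -0.22292356,  1.61431287])}
grip_mid [{'rect': [263.3, 176.6, 274.9, 196.8], 'score': 0.49}]
fixture [{'rect': [199.3, 178.4, 321.7, 319.6], 'score': 0.59}, {'rect
[... 786 characters left out ...]
, 295.7, 216.5], 'score': 0.6}, {'rect': [256.1, 143.6, 284.5, 169.8], 'score': 0.36}]
workpiece [{'rect': [253.3, 142.4, 284.9, 170.8], 'score': 0.78}, {'rect': [335.0, 139.5, 366.4, 168.7], 'score': 0.57}]
wrist {'vfov': 66.69018903432593, 'cx': 273.52234155590696, 'cy': 204.33614577541533, 'tool_from_camera': array([[ 9.99999193e-01, -9.18320320e-04,  8.77901276e-04,
        -9.86961267e-05],
       [ 6.84267517e-04,  9.71547639e-01,  2.36843231e-01,
        -6.66097837e-02],
       [-1.07042086e-03, -2.36842439e-01,  9.71547484e-01,
        -1.66540577e-01],
       [ 0.00000000e+00,  0.00000000e+00,  0.00000000e+00,
         1.00000000e+00]])}
grip_mid []
fixture []
strap []
workpiece []
```

```bash
python3 - <<'E'
import cv2
p=cv2.imread("pics/top0.png")[90:270,200:440]; cv2.imwrite("pics/topc.png",cv2.resize(p,None,fx=3.3,fy=3.3,interpolation=cv2.INTER_CUBIC))
p=cv2.imread("pics/scene0.png")[150:350,160:420]; cv2.imwrite("pics/scenec.png",cv2.resize(p,None,fx=3,fy=3,interpolation=cv2.INTER_CUBIC))
E
```

```text
(no output)
```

View pics/topc.png

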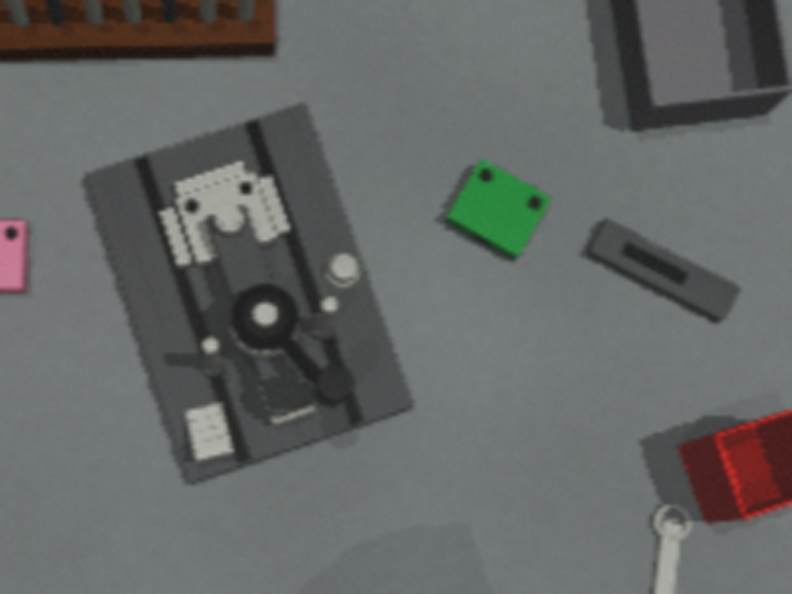

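View pics/scenec.png

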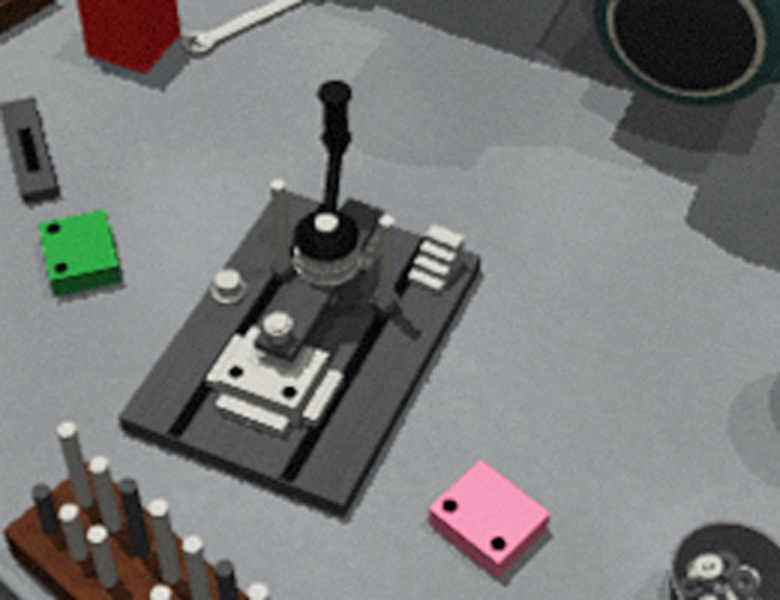

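View pics/top0.png

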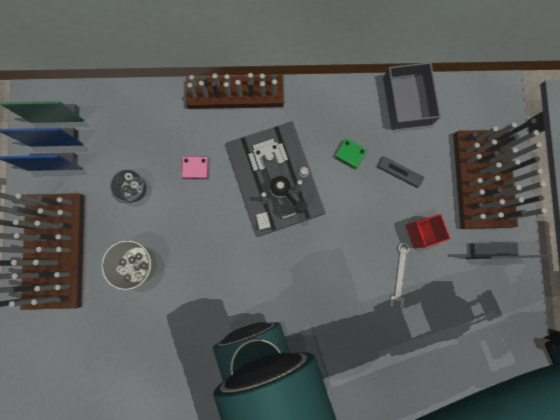

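View pics/scene0.png

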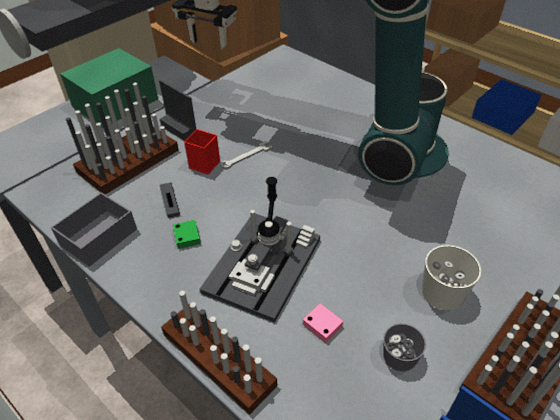

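The top view shows the plate rotated about 20°. The axis knob is at pixel (280,185), the grip cap at (301,206) and the stop studs at (300,182) and (264,194.5). The lever leans toward the robot's right. Next I convert these to positions.

```bash
cat > h.py <<'E'
import numpy as np, cv2
from cell import r, optics
from scipy.spatial.transform import Rotation as Ro
def ray(n,u,v):
    c=optics.calibration(n); f=210/np.tan(np.radians(c['vfov']/2))
    d=np.array([(u-c['cx'])/f,(v-c['cy'])/f,1.])
    if 'R' in c: R=c['R'];o=-R.T@c['t'];return o,R.T@d
    s=r.sense();T=c['tool_from_camera'];Rt=Ro.from_rotvec(s['eef_rot']).as_matrix()
    return s['tool_pos']+Rt@T[:3,3],Rt@T[:3,:3]@d
def atz(n,u,v,z):
    o,d=ray(n,u,v);return o+d*(z-o[2])/d[2]
def tri(a,b):
    (o1,d1),(o2,d2)=ray(*a),ray(*b);d1=d1/np.linalg.norm(d1);d2=d2/np.linalg.norm(d2)
    k=np.linalg.lstsq(np.c_[d1,-d2],o2-o1,rcond=None)[0];p,q=o1+k[0]*d1,o2+k[1]*d2
    return (p+q)/2,np.linalg.norm(p-q)
E
python3 - <<'E'
from h import *
f=lambda u,v:(200+u/3.3,90+v/3.3)
C=[atz("top",*f(*p),.02)[:2] for p in [(85,177),(305,103),(412,407),(190,482)]]
print(np.round(C,4)); 
a=C[0]-C[3];b=C[1]-C[2];print([np.degrees(np.arctan2(v[1],v[0])) for v in(a,b)],np.linalg.norm(a),np.linalg.norm(b))
th=np.mean([np.arctan2(v[1],v[0]) for v in(a,b)]); ex=np.array([np.cos(th),np.sin(th)])
print("axis from corners",np.mean(C,0)-0.04*ex, th)
p,d=optics.camera("top"); ps,ds=optics.camera("scene")
g=lambda u,v:(160+u/3,150+v/3)
for nm,t,s in [("cap",(333,378),(335,92)),("knob",(265,314),(326,222)),("studR",(330,304),(278,186)),("studL",(210,345),(386,220))]:
    print(nm,tri(("top",*f(*t)),("scene",*g(*s))))
    for n,(u,v),dd in (("top",f(*t),d),("scene",g(*s),ds)):
        z=dd[int(round(v)),int(round(u))];o,ry=ray(n,u,v);print("  ",n,o+ry*z)
E
```

```text
[[ 0.736   0.1269]
 [ 0.7975 -0.0629]
 [ 0.5321 -0.1453]
 [ 0.4736  0.0423]]
[np.float64(17.87285549913454), np.float64(17.233934739546157)] 0.27572099801781297 0.27795639231677566
axis from corners [ 0.59664222 -0.02183284] 0.3063645397359921
cap (array([ 0.53591264, -0.06688272,  0.18534798]), np.float64(0.003279273778425663))
   top [ 0.53701103 -0.06823029  0.18471857]
   scene [ 0.53589503 -0.06464053  0.18636255]
knob (array([ 0.59724748, -0.02077627,  0.11311913]), np.float64(0.0019446953896931883))
   top [ 0.59784337 -0.02154315  0.11318902]
   scene [ 0.59726807 -0.01939959  0.11392187]
studR (array([ 0.60172903, -0.07071305,  0.12418987]), np.float64(0.0030019744572862953))
   top [ 0.60155177 -0.07146274  0.13050733]
   scene [ 0.60463124 -0.06536417  0.12970829]
studL (array([0.57199911, 0.02222217, 0.12596952]), np.float64(0.0011435100034283925))
   top [0.57223949 0.02175722 0.12668196]
   scene [0.57292858 0.02381706 0.12775026]
```

Call:
apply_moves(offset=[[-0.216,-0.241,-0.04],[-0.433,-0.482,-0.04],[-0.433,-0.482,-0.04],[-0.433,-0.482,-0.04],[-0.433,-0.482,-0.04],[-0.433,-0.482,-0.04],[-0.433,-0.482,-0.04],[-0.433,-0.482,-0.04],[-0.433,-0.482,-0.04],[-0.433,-0.482,-0.04],[-0.433,-0.482,-0.04],[-0.433,-0.482,-0.04],[-0.433,-0.482,-0.04],[-0.433,-0.482,-0.04],[-0.433,-0.482,-0.04],[-0.433,-0.482,-0.04],[-0.433,-0.482,-0.04],[-0.433,-0.482,-0.04],[-0.433,-0.482,-0.04],[-0.433,-0.482,-0.04]], roll=[-6,-12,-17.5,-17.5,-17.5,-17.5,-17.5,-17.5,-17.5,-17.5,-17.5,-17.5,-17.5,-17.5,-17.5,-17.5,-17.5,-17.5,-17.5,-17.5], jaw=[0.06,0.06,0.06,0.06,0.06,0.06,0.06,0.06,0.06,0.06,0.06,0.06,0.06,0.06,0.06,0.06,0.06,0.06,0.06,0.06])

```text
clock: 2.52
tool_pos: [0.5347, -0.0684, 0.2586]
eef_rot: [2.81, -1.404, 0.0]
contact_force: [0.4, 0.5, -0.3]
finger_gap: 0.0601
```

```bash
python3 - <<'E'
from h import *
s=r.sense();print(s['tool_pos'],s['qpos'],np.degrees(np.arctan2(*Ro.from_rotvec(s['eef_rot']).as_matrix()[[1,0],0])))
p,d=optics.camera("wrist");cv2.imwrite("pics/w1.png",p[:,:,::-1]);np.save("d.npy",d)
print(optics.recognise("grip_mid","wrist"))
E
```

```text
[ 0.5347021  -0.06844093  0.25864826] [-1.74514117e-01 -1.89346969e-01  1.67455864e+00 -2.03282159e-04
  1.65638162e+00  7.52105754e-01] -53.09240285473776
[{'rect': [258.5, 183.8, 292.5, 230.6], 'score': 0.66}]
```

View pics/w1.png

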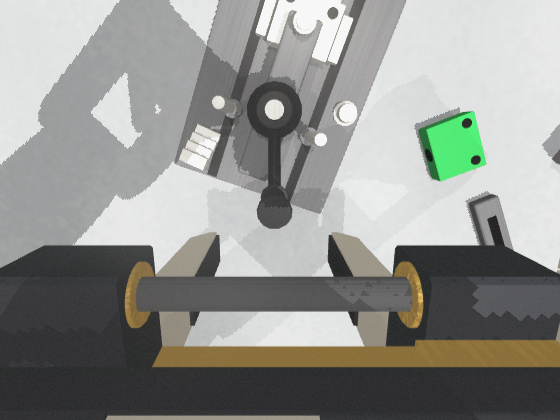

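The wrist view shows the cap at (274.5,212), the knob at (274,110) and the lever straight up the picture. The fingers straddle it.

```bash
python3 - <<'E'
from h import *
d=np.load("d.npy")
for u,v in ((274.5,211),(274,110),(218,102.5),(320,140)):
    z=d[int(v),int(u)];o,ry=ray("wrist",u,v);print(o+ry*z)
s=r.sense();R=Ro.from_rotvec(s['eef_rot']).as_matrix()
print(R.T@(atz("wrist",274.5,211,.187)-s['tool_pos']), R.round(4))
E
```

```text
[ 0.53821113 -0.06753929  0.18800196]
[ 0.60053818 -0.0205659   0.11630693]
[0.57535018 0.02271811 0.12860442]
[ 0.6041237  -0.07007167  0.12979165]
[ 0.00129805 -0.00309933  0.07175809] [[ 6.002e-01 -7.999e-01  2.000e-04]
 [-7.999e-01 -6.002e-01 -1.000e-04]
 [ 2.000e-04 -1.000e-04 -1.000e+00]]
```

Call:
apply_moves(offset=[[0.001,-0.003,0.03],[0.001,-0.003,0.06],[0.001,-0.003,0.09],[0.001,-0.003,0.105],[0.001,-0.003,0.1135],[0.001,-0.003,0.1135],[0.001,-0.003,0.1135],[0.001,-0.003,0.1135],[0.001,-0.003,0.1135],[0.001,-0.003,0.1135],[0.001,-0.003,0.1135],[0.001,-0.003,0.1135],[0.001,-0.003,0.1135],[0.001,-0.003,0.1135]], roll=[0,0,0,0,0,0,0,0,0,0,0,0,0,0], jaw=[0.06,0.06,0.06,0.05,0.045,0.04,0.03,0.02,0.015,0.01,0.01,0.01,0.01,0.01])

```text
clock: 3.78
tool_pos: [0.538, -0.0678, 0.1463]
eef_rot: [2.81, -1.405, 0.002]
contact_force: [-2.8, -2.9, 6.9]
finger_gap: 0.0266
```

Call:
apply_moves(offset=[[0,0,0],[0,0,0],[0,0,0]], roll=[0,0,0], jaw=[0.01,0.01,0.01])

```text
clock: 4.03
tool_pos: [0.538, -0.0678, 0.1466]
eef_rot: [2.81, -1.405, 0.003]
contact_force: [-1.4, -0.9, 4.0]
finger_gap: 0.0267
```

```bash
python3 - <<'E'
from h import *
s=r.sense();print(s)
p,d=optics.camera("wrist");cv2.imwrite("pics/w2.png",p[:,:,::-1])
p,d=optics.camera("scene");cv2.imwrite("pics/s2.png",cv2.resize(p[120:270,190:390,::-1],None,fx=4,fy=4,interpolation=2))
E
```

```text
{'clock': 4.0333, 'qpos': array([-1.72048636e-01, -1.47971393e-01,  1.81947980e+00, -7.40179971e-04,
        1.46841484e+00,  7.55135504e-01]), 'dq': array([-0.00038633,  0.00051192,  0.00019053, -0.00139998,  0.0018104 ,
       -0.00075395]), 'joint_efforts': array([ 7.23128524e-01, -4.70635128e+01, -5.98467350e+01,  4.75243013e-01,
       -3.47668603e-01, -1.62018314e-03]), 'tool_pos': array([ 0.53803286, -0.06783597,  0.14656631]), 'eef_rot': array([ 2.80985381, -1.40460008,  0.0028439 ]), 'contact_force': array([-1.39952297, -0.91070803,  4.02461815]), 'wrist_torque': array([-0.18350543,  0.19561259,  0.01845432]), 'finger_gap': 0.02672254757268156}
```

View pics/w2.png

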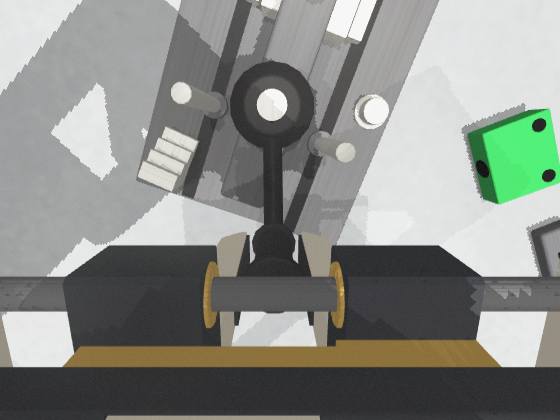

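View pics/s2.png

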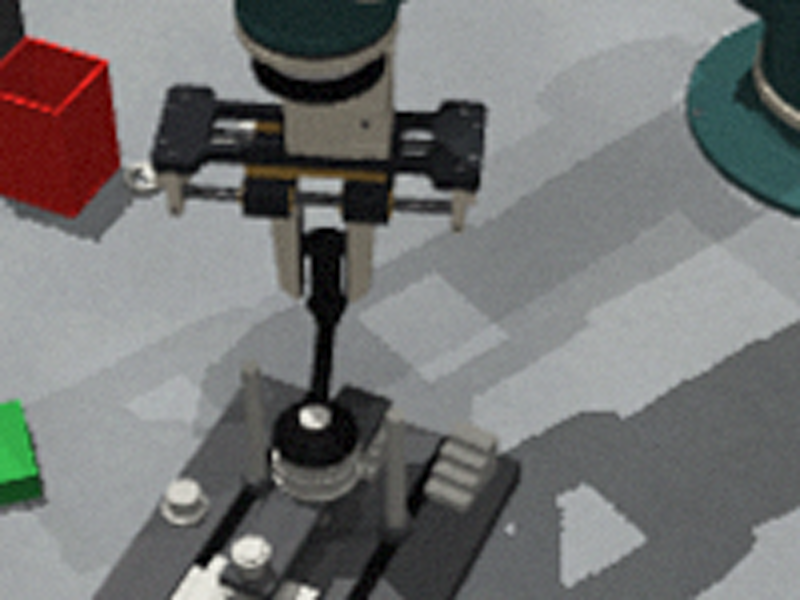

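The gap of 26.7 mm means the pads are catching the cap's edge, so I'm gripping too high. I'll open, go down 7 mm and close on the 20 mm part.

Call:
apply_moves(offset=[[0,0,0],[0,0,0],[0,0,0.003],[0,0,0.007],[0,0,0.007],[0,0,0.007],[0,0,0.007],[0,0,0.007],[0,0,0.007],[0,0,0.007],[0,0,0.007],[0,0,0.007]], roll=[0,0,0,0,0,0,0,0,0,0,0,0], jaw=[0.04,0.04,0.04,0.04,0.035,0.03,0.02,0.01,0.01,0.01,0.01,0.01])

```text
clock: 5.13
tool_pos: [0.538, -0.0678, 0.1395]
eef_rot: [2.81, -1.405, 0.003]
contact_force: [1.5, 1.2, -0.7]
finger_gap: 0.0268
```

Call:
apply_moves(offset=[[0,0,0],[0,0,0],[0,0,0]], roll=[0,0,0], jaw=[0.005,0.005,0.005])

```text
clock: 5.38
tool_pos: [0.538, -0.0678, 0.1395]
eef_rot: [2.81, -1.405, 0.003]
contact_force: [1.0, 0.6, -1.1]
finger_gap: 0.0265
```

```bash
python3 - <<'E'
from h import *
s=r.sense();print(s['tool_pos'],s['contact_force'],s['wrist_torque'],s['finger_gap'])
p,d=optics.camera("wrist");cv2.imwrite("pics/w3.png",cv2.resize(p[190:360,180:380,::-1],None,fx=4,fy=3.5,interpolation=2))
p,d=optics.camera("scene");cv2.imwrite("pics/s3.png",cv2.resize(p[150:220,230:310,::-1],None,fx=8,fy=8,interpolation=2))
E
```

```text
[ 0.53803981 -0.06783424  0.13950497] [ 0.95171743  0.56656192 -1.08003076] [ 0.05843556 -0.14614028 -0.0341282 ] 0.026521055183321377
```

View pics/w3.png

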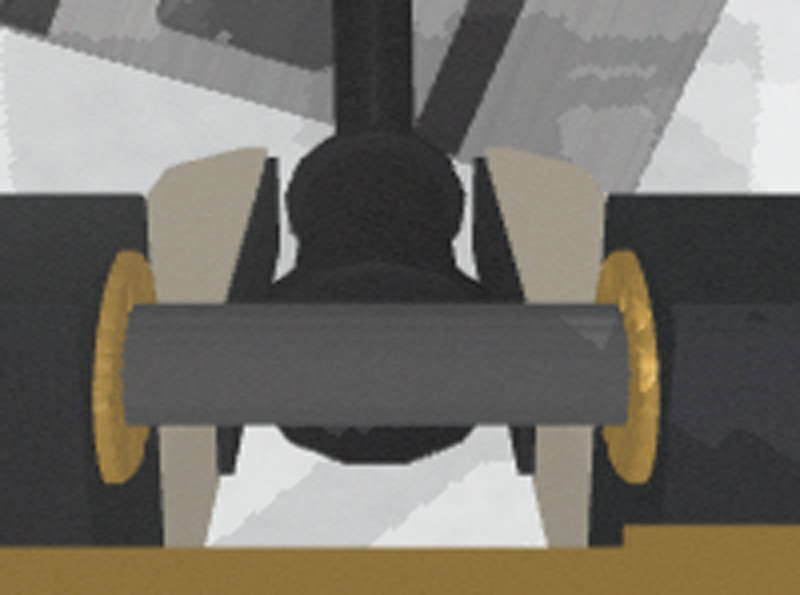

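View pics/s3.png

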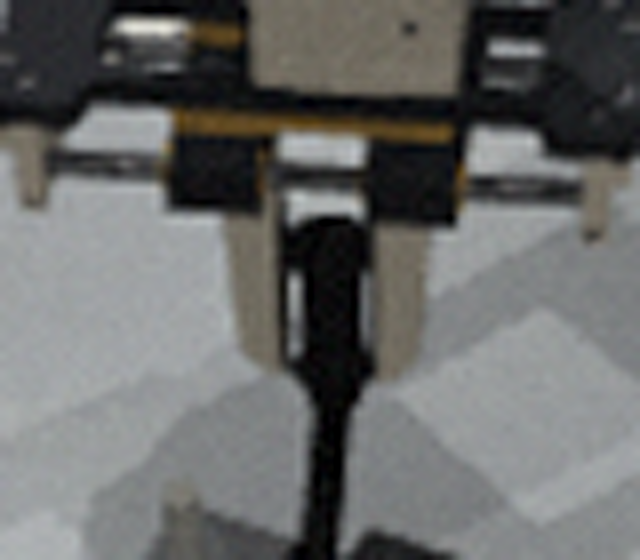

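The pads still read about 26.5 mm on the cap/collar, with almost no vertical load, so it's a usable hold. Next I compute a short test arc.

```bash
cat >> h.py <<'E'
A0=np.array([.6005,-.0195])
def arc(dth,n,A=A0,sink=.003,zoff=0,dr=0):
    """dth clockwise rad; prints rows"""
    s=r.sense();R=Ro.from_rotvec(s['eef_rot']).as_matrix();p=s['tool_pos'];O=[];L=[]
    for k in range(1,n+1):
        a=dth*k/n;c,q=np.cos(-a),np.sin(-a);v=p[:2]-A;v=v*(1+dr*k/n/np.linalg.norm(v))
        w=np.array([c*v[0]-q*v[1],q*v[0]+c*v[1]])+A
        d=np.r_[w-p[:2],-sink*a+zoff]
        O.append([round(float(x),4) for x in R.T@d]);L.append(round(float(np.degrees(a)),1))
    print(O);print(L)
def st(A=A0):
    s=r.sense();p=s['tool_pos'];v=p[:2]-A;rr=np.linalg.norm(v);e=v/rr;t=np.array([e[1],-e[0]]) # clockwise tangent
    F=s['contact_force'];h=Ro.from_rotvec(s['eef_rot']).as_matrix()[:,0]
    print("t",s['clock'],"ang",round(np.degrees(np.arctan2(v[1],v[0]))%360,2),"r",round(rr,4),"z",round(p[2],4),"Ftan",round(F[:2]@t,2),"Frad",round(F[:2]@e,2),"Fz",round(F[2],2),"head",round(np.degrees(np.arctan2(h[1],h[0])),1),"gap",round(s['finger_gap'],4),"tz",round(s['wrist_torque'][2],3),"p",p.round(4))
E
python3 - <<'E'
from h import *
st();arc(.25,5)
E
```

```text
t 5.4833 ang 217.74 r 0.079 z 0.1395 Ftan -0.33 Frad -0.99 Fz -1.66 head -53.1 gap 0.0271 tz -0.035 p [ 0.538  -0.0678  0.1395]
[[-0.0039, -0.0, 0.0001], [-0.0079, -0.0003, 0.0003], [-0.0118, -0.0007, 0.0004], [-0.0157, -0.0013, 0.0006], [-0.0196, -0.0022, 0.0007]]
[2.9, 5.7, 8.6, 11.5, 14.3]
```

Call:
apply_moves(offset=[[-0.0039,0,0.0001],[-0.0079,-0.0003,0.0003],[-0.0118,-0.0007,0.0004],[-0.0157,-0.0013,0.0006],[-0.0196,-0.0022,0.0007],[-0.0196,-0.0022,0.0007]], roll=[2.9,5.7,8.6,11.5,14.3,14.3], jaw=[0.005,0.005,0.005,0.005,0.005,0.005])

```text
clock: 5.98
tool_pos: [0.528, -0.0507, 0.1389]
eef_rot: [2.611, -1.746, 0.004]
contact_force: [2.3, -1.7, -2.5]
finger_gap: 0.0265
```

```bash
python3 - <<'E'
from h import *
st();arc(1.0,18)
E
```

```text
t 5.9833 ang 203.27 r 0.0789 z 0.1389 Ftan -2.49 Frad -1.4 Fz -2.55 head -67.5 gap 0.0265 tz -0.072 p [ 0.528  -0.0507  0.1389]
[[-0.0044, -0.0001, 0.0002], [-0.0088, -0.0004, 0.0003], [-0.0131, -0.0009, 0.0005], [-0.0174, -0.0017, 0.0006], [-0.0217, -0.0027, 0.0008], [-0.0259, -0.004, 0.001], [-0.03, -0.0055, 0.0011], [-0.034, -0.0072, 0.0013], [-0.038, -0.0091, 0.0014], [-0.0418, -0.0113, 0.0016], [-0.0455, -0.0136, 0.0018], [-0.049, -0.0162, 0.0019], [-0.0525, -0.019, 0.0021], [-0.0557, -0.0219, 0.0022], [-0.0588, -0.025, 0.0024], [-0.0617, -0.0283, 0.0026], [-0.0644, -0.0317, 0.0027], [-0.0669, -0.0353, 0.0029]]
[3.2, 6.4, 9.5, 12.7, 15.9, 19.1, 22.3, 25.5, 28.6, 31.8, 35.0, 38.2, 41.4, 44.6, 47.7, 50.9, 54.1, 57.3]
```

Call:
apply_moves(offset=[[-0.0044,-0.0001,0.0002],[-0.0088,-0.0004,0.0003],[-0.0131,-0.0009,0.0005],[-0.0174,-0.0017,0.0006],[-0.0217,-0.0027,0.0008],[-0.0259,-0.004,0.001],[-0.03,-0.0055,0.0011],[-0.034,-0.0072,0.0013],[-0.038,-0.0091,0.0014],[-0.0418,-0.0113,0.0016],[-0.0455,-0.0136,0.0018],[-0.049,-0.0162,0.0019],[-0.0525,-0.019,0.0021],[-0.0557,-0.0219,0.0022],[-0.0588,-0.025,0.0024],[-0.0617,-0.0283,0.0026],[-0.0644,-0.0317,0.0027],[-0.0669,-0.0353,0.0029],[-0.0669,-0.0353,0.0029]], roll=[3.2,6.4,9.5,12.7,15.9,19.1,22.3,25.5,28.6,31.8,35.0,38.2,41.4,44.6,47.7,50.9,54.1,57.3,57.3], jaw=[0.005,0.005,0.005,0.005,0.005,0.005,0.005,0.005,0.005,0.005,0.005,0.005,0.005,0.005,0.005,0.005,0.005,0.005,0.005])

```text
clock: 7.57
tool_pos: [0.5352, 0.0245, 0.1355]
eef_rot: [-1.453, 2.785, -0.004]
contact_force: [1.7, -3.8, -4.1]
finger_gap: 0.027
```

```bash
python3 - <<'E'
from h import *
st();arc(-.04,1,sink=0); 
p,d=optics.camera("top");cv2.imwrite("pics/t4.png",cv2.resize(p[120:250,210:350,::-1],None,fx=5,fy=4.5,interpolation=2))
p,d=optics.camera("scene");cv2.imwrite("pics/s4.png",cv2.resize(p[140:290,200:350,::-1],None,fx=5,fy=4,interpolation=2))
E
```

```text
t 7.5667 ang 145.99 r 0.0787 z 0.1355 Ftan -2.16 Frad -3.55 Fz -4.09 head -124.9 gap 0.027 tz 0.028 p [0.5352 0.0245 0.1355]
[[0.0031, -0.0001, 0.0]]
[-2.3]
```

View pics/s4.png

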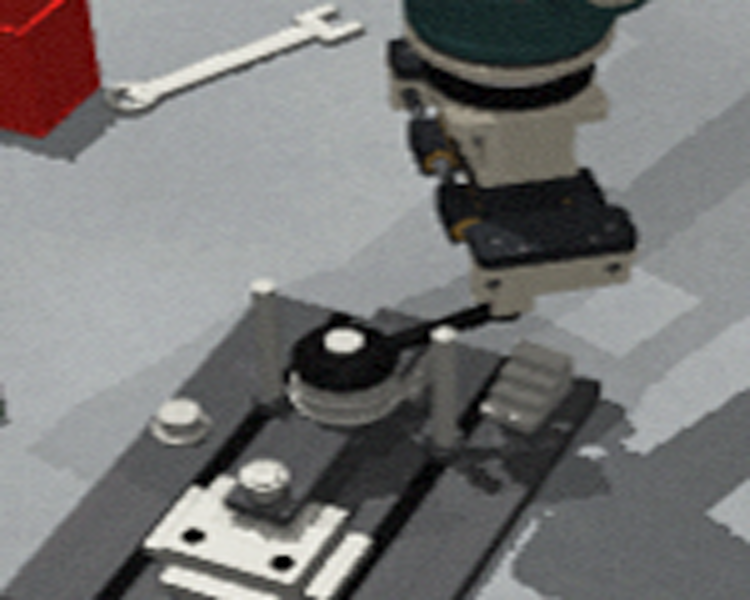

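The lever has turned about 72° and the free stroke took 2–2.5 N. Now I ease off and lift.

Call:
apply_moves(offset=[[0.0012,0,0],[0.0012,0,0],[0.0012,0,-0.003],[0.0012,0,-0.006],[0.0012,0,-0.009],[0.0012,0,-0.0125],[0.0012,0,-0.0125],[0.0012,0,-0.0125]], roll=[0,0,0,0,0,0,0,0], jaw=[0.005,0.005,0.005,0.005,0.005,0.005,0.005,0.005])

```text
clock: 8.33
tool_pos: [0.5344, 0.023, 0.1479]
eef_rot: [-1.459, 2.782, -0.004]
contact_force: [5.3, -3.7, -9.6]
finger_gap: 0.027
```

```bash
python3 - <<'E'
from h import *
st();arc(-np.pi/2,26,sink=0); 
p,d=optics.camera("scene");cv2.imwrite("pics/s5.png",cv2.resize(p[140:290,200:350,::-1],None,fx=5,fy=4,interpolation=2))
E
```

```text
t 8.3333 ang 147.24 r 0.0786 z 0.1479 Ftan -0.21 Frad -6.43 Fz -9.59 head -124.6 gap 0.027 tz 0.007 p [0.5344 0.023  0.1479]
[[0.0047, -0.0003, 0.0], [0.0095, -0.0009, 0.0], [0.0141, -0.0018, 0.0], [0.0187, -0.0029, 0.0], [0.0233, -0.0043, 0.0], [0.0277, -0.006, 0.0], [0.032, -0.008, 0.0], [0.0362, -0.0102, 0.0001], [0.0403, -0.0127, 0.0001], [0.0442, -0.0154, 0.0001], [0.0479, -0.0183, 0.0001], [0.0515, -0.0215, 0.0001], [0.0548, -0.0248, 0.0001], [0.0579, -0.0284, 0.0001], [0.0609, -0.0321, 0.0001], [0.0635, -0.0361, 0.0001], [0.066, -0.0401, 0.0002], [0.0682, -0.0443, 0.0002], [0.0701, -0.0487, 0.0002], [0.0718, -0.0531, 0.0002], [0.0732, -0.0576, 0.0002], [0.0743, -0.0623, 0.0002], [0.0752, -0.0669, 0.0002], [0.0757, -0.0716, 0.0002], [0.076, -0.0764, 0.0003], [0.076, -0.0811, 0.0003]]
[-3.5, -6.9, -10.4, -13.8, -17.3, -20.8, -24.2, -27.7, -31.2, -34.6, -38.1, -41.5, -45.0, -48.5, -51.9, -55.4, -58.8, -62.3, -65.8, -69.2, -72.7, -76.2, -79.6, -83.1, -86.5, -90.0]
```

View pics/s5.png

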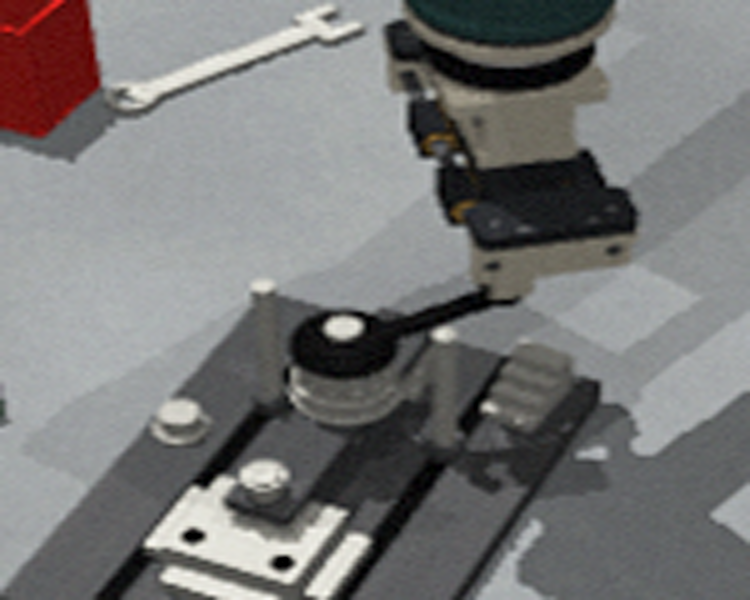

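```bash
sed -i 's/A0=.*/A0=np.array([.6015,-.0205])/' h.py; python3 - <<'E'
from h import *
st();arc(-np.pi/3,18,sink=0); 
E
```

```text
t 8.3833 ang 147.03 r 0.08 z 0.1478 Ftan -0.16 Frad -6.91 Fz -9.26 head -124.6 gap 0.0269 tz 0.032 p [0.5344 0.0231 0.1478]
[[0.0046, -0.0003, 0.0], [0.0093, -0.0008, 0.0], [0.0139, -0.0016, 0.0], [0.0184, -0.0027, 0.0], [0.0228, -0.004, 0.0], [0.0272, -0.0056, 0.0], [0.0315, -0.0075, 0.0], [0.0357, -0.0096, 0.0001], [0.0397, -0.0119, 0.0001], [0.0436, -0.0144, 0.0001], [0.0473, -0.0172, 0.0001], [0.0509, -0.0202, 0.0001], [0.0543, -0.0234, 0.0001], [0.0575, -0.0268, 0.0001], [0.0605, -0.0304, 0.0001], [0.0632, -0.0341, 0.0001], [0.0658, -0.038, 0.0001], [0.0681, -0.042, 0.0002]]
[-3.3, -6.7, -10.0, -13.3, -16.7, -20.0, -23.3, -26.7, -30.0, -33.3, -36.7, -40.0, -43.3, -46.7, -50.0, -53.3, -56.7, -60.0]
```

Call:
apply_moves(offset=[[0.0046,-0.0003,0.0],[0.0093,-0.0008,0.0],[0.0139,-0.0016,0.0],[0.0184,-0.0027,0.0],[0.0228,-0.004,0.0],[0.0272,-0.0056,0.0],[0.0315,-0.0075,0.0],[0.0357,-0.0096,0.0001],[0.0397,-0.0119,0.0001],[0.0436,-0.0144,0.0001],[0.0473,-0.0172,0.0001],[0.0509,-0.0202,0.0001],[0.0543,-0.0234,0.0001],[0.0575,-0.0268,0.0001],[0.0605,-0.0304,0.0001],[0.0632,-0.0341,0.0001],[0.0658,-0.038,0.0001],[0.0681,-0.042,0.0002],[0.0681,-0.042,0.0002]], roll=[-3.3,-6.7,-10.0,-13.3,-16.7,-20.0,-23.3,-26.7,-30.0,-33.3,-36.7,-40.0,-43.3,-46.7,-50.0,-53.3,-56.7,-60.0,-60.0], jaw=[0.005,0.005,0.005,0.005,0.005,0.005,0.005,0.005,0.005,0.005,0.005,0.005,0.005,0.005,0.005,0.005,0.005,0.005,0.005])

```text
clock: 9.97
tool_pos: [0.5304, -0.0568, 0.1472]
eef_rot: [-2.659, 1.673, -0.002]
contact_force: [4.7, 2.0, -9.8]
finger_gap: 0.0268
```

```bash
python3 - <<'E'
from h import *
st();arc(np.radians(207.03+30-237.03)-np.pi/6,9,sink=0); 
p,d=optics.camera("scene");cv2.imwrite("pics/s6.png",cv2.resize(p[140:290,200:350,::-1],None,fx=5,fy=4,interpolation=2))
E
```

```text
t 9.9667 ang 207.06 r 0.0799 z 0.1472 Ftan -0.33 Frad -5.08 Fz -9.79 head -64.4 gap 0.0268 tz -0.001 p [ 0.5304 -0.0568  0.1472]
[[0.0046, -0.0003, 0.0], [0.0093, -0.0008, 0.0], [0.0138, -0.0016, 0.0], [0.0184, -0.0026, 0.0], [0.0228, -0.0039, 0.0], [0.0272, -0.0055, 0.0], [0.0315, -0.0073, 0.0], [0.0356, -0.0094, 0.0001], [0.0397, -0.0117, 0.0001]]
[-3.3, -6.7, -10.0, -13.3, -16.7, -20.0, -23.3, -26.7, -30.0]
```

View pics/s6.png

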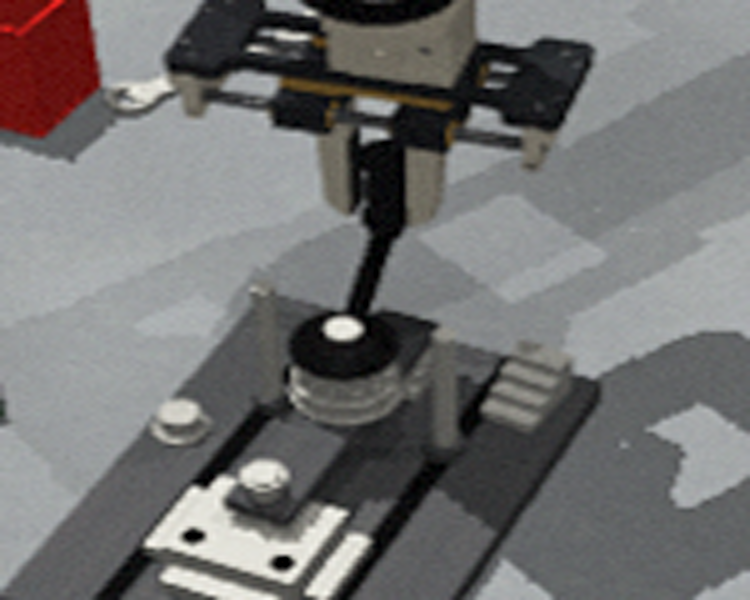

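Call:
apply_moves(offset=[[0.0046,-0.0003,0.0],[0.0093,-0.0008,0.0],[0.0138,-0.0016,0.0],[0.0184,-0.0026,0.0],[0.0228,-0.0039,0.0],[0.0272,-0.0055,0.0],[0.0315,-0.0073,0.0],[0.0356,-0.0094,0.0001],[0.0397,-0.0117,0.0001],[0.0397,-0.0117,0.0001],[0.0397,-0.0117,0.004],[0.0397,-0.0117,0.008],[0.0397,-0.0117,0.012],[0.0397,-0.0117,0.012],[0.0397,-0.0117,0.012]], roll=[-3.3,-6.7,-10.0,-13.3,-16.7,-20.0,-23.3,-26.7,-30.0,-30.0,-30.0,-30.0,-30.0,-30.0,-30.0], jaw=[0.005,0.005,0.005,0.005,0.005,0.005,0.005,0.005,0.005,0.005,0.005,0.005,0.005,0.005,0.005])

```text
clock: 11.27
tool_pos: [0.5579, -0.087, 0.1354]
eef_rot: [-3.0, 0.931, -0.002]
contact_force: [2.1, 2.9, -5.4]
finger_gap: 0.027
```

```bash
python3 - <<'E'
from h import *
st();arc(.15,3)
p,d=optics.camera("scene");cv2.imwrite("pics/s7.png",cv2.resize(p[140:290,200:350,::-1],None,fx=5,fy=4,interpolation=2))
E
```

```text
t 11.2667 ang 236.79 r 0.0795 z 0.1354 Ftan -0.17 Frad -3.61 Fz -5.43 head -34.5 gap 0.027 tz 0.013 p [ 0.5579 -0.087   0.1354]
[[-0.004, -0.0, 0.0001], [-0.0079, -0.0002, 0.0003], [-0.0119, -0.0006, 0.0004]]
[2.9, 5.7, 8.6]
```

View pics/s7.png

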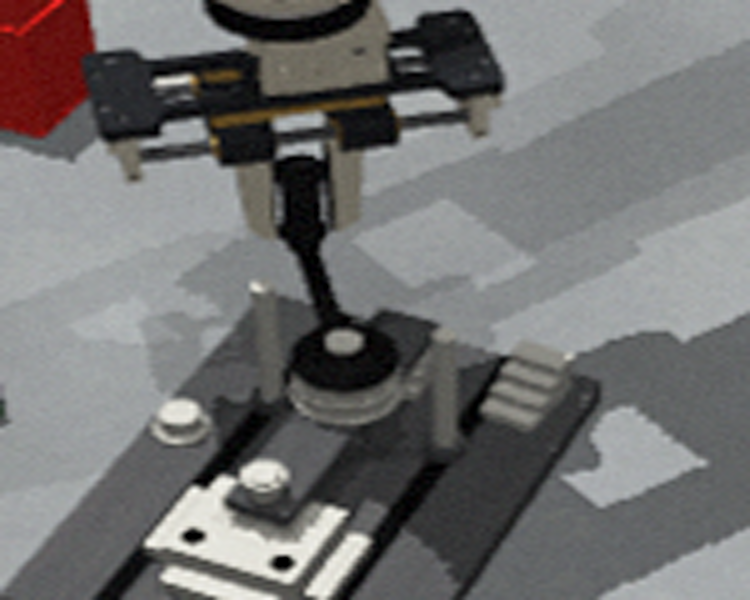

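The knob is back at its seated height. I'll open the jaws so the lever drops fully, then regrip.

Call:
apply_moves(offset=[[0,0,0],[0,0,0],[0,0,0],[0,0,0],[0,0,0],[0,0,0],[0,0,0],[0,0,0],[0,0,0]], roll=[0,0,0,0,0,0,0,0,0], jaw=[0.04,0.04,0.04,0.04,0.03,0.02,0.005,0.005,0.005])

```text
clock: 12.07
tool_pos: [0.558, -0.0871, 0.1355]
eef_rot: [-3.0, 0.931, -0.002]
contact_force: [-0.2, -0.8, -0.3]
finger_gap: 0.0267
```

```bash
python3 - <<'E'
from h import *
st();arc(.4,7)
E
```

```text
t 12.0667 ang 236.84 r 0.0795 z 0.1355 Ftan -0.32 Frad 0.8 Fz -0.31 head -34.5 gap 0.0267 tz 0.004 p [ 0.558  -0.0871  0.1355]
[[-0.0045, -0.0, 0.0002], [-0.0091, -0.0003, 0.0003], [-0.0136, -0.0008, 0.0005], [-0.0181, -0.0016, 0.0007], [-0.0225, -0.0027, 0.0008], [-0.0268, -0.004, 0.001], [-0.0311, -0.0056, 0.0012]]
[3.3, 6.5, 9.8, 13.1, 16.4, 19.6, 22.9]
```

Call:
apply_moves(offset=[[-0.0045,0,0.0002],[-0.0091,-0.0003,0.0003],[-0.0136,-0.0008,0.0005],[-0.0181,-0.0016,0.0007],[-0.0225,-0.0027,0.0008],[-0.0268,-0.004,0.001],[-0.0311,-0.0056,0.0012],[-0.0311,-0.0056,0.0012]], roll=[3.3,6.5,9.8,13.1,16.4,19.6,22.9,22.9], jaw=[0.005,0.005,0.005,0.005,0.005,0.005,0.005,0.005])

```text
clock: 12.73
tool_pos: [0.5354, -0.0648, 0.1347]
eef_rot: [-2.753, 1.512, -0.003]
contact_force: [-1.9, -4.1, 2.3]
finger_gap: 0.027
```

```bash
python3 - <<'E'
from h import *
st();arc(.2,4)
E
```

```text
t 12.7333 ang 213.82 r 0.0796 z 0.1347 Ftan -2.31 Frad 3.84 Fz 2.27 head -57.6 gap 0.027 tz -0.007 p [ 0.5354 -0.0648  0.1347]
[[-0.004, -0.0, 0.0001], [-0.008, -0.0002, 0.0003], [-0.0119, -0.0006, 0.0004], [-0.0159, -0.0012, 0.0006]]
[2.9, 5.7, 8.6, 11.5]
```

Call:
apply_moves(offset=[[-0.004,0.0,0.0001],[-0.008,-0.0002,0.0003],[-0.0119,-0.0006,0.0004],[-0.0159,-0.0012,0.0006],[-0.0159,-0.0012,0.0006]], roll=[2.9,5.7,8.6,11.5,11.5], jaw=[0.005,0.005,0.005,0.005,0.005])

```text
clock: 13.15
tool_pos: [0.5278, -0.0507, 0.1342]
eef_rot: [-2.587, 1.781, -0.004]
contact_force: [-2.0, -2.7, 2.8]
finger_gap: 0.0267
```

```bash
sed -i 's/A0=.*/A0=np.array([.601,-.020])/' h.py;python3 - <<'E'
from h import *
st();arc(.2,4)
E
```

```text
t 13.15 ang 202.75 r 0.0794 z 0.1342 Ftan -1.72 Frad 2.88 Fz 2.76 head -69.1 gap 0.0267 tz 0.027 p [ 0.5278 -0.0507  0.1342]
[[-0.004, 0.0, 0.0001], [-0.0079, -0.0001, 0.0003], [-0.0119, -0.0005, 0.0004], [-0.0158, -0.0011, 0.0006]]
[2.9, 5.7, 8.6, 11.5]
```

Call:
apply_moves(offset=[[-0.004,0.0,0.0001],[-0.0079,-0.0001,0.0003],[-0.0119,-0.0005,0.0004],[-0.0158,-0.0011,0.0006],[-0.0158,-0.0011,0.0006]], roll=[2.9,5.7,8.6,11.5,11.5], jaw=[0.005,0.005,0.005,0.005,0.005])

```text
clock: 13.57
tool_pos: [0.5231, -0.0358, 0.1337]
eef_rot: [2.396, -2.031, 0.004]
contact_force: [-3.0, -4.0, 2.9]
finger_gap: 0.0271
```

```bash
python3 - <<'E'
from h import *
st();arc(.2,4)
E
```

```text
t 13.5667 ang 191.46 r 0.0795 z 0.1337 Ftan -3.3 Frad 3.72 Fz 2.91 head -80.6 gap 0.0271 tz 0.012 p [ 0.5231 -0.0358  0.1337]
[[-0.004, 0.0, 0.0001], [-0.0079, -0.0001, 0.0003], [-0.0119, -0.0005, 0.0004], [-0.0158, -0.001, 0.0006]]
[2.9, 5.7, 8.6, 11.5]
```

Call:
apply_moves(offset=[[-0.004,0.0,0.0001],[-0.0079,-0.0001,0.0003],[-0.0079,-0.0001,0.0003]], roll=[2.9,5.7,5.7], jaw=[0.005,0.005,0.005])

```text
clock: 13.82
tool_pos: [0.5219, -0.0284, 0.1335]
eef_rot: [2.292, -2.147, 0.005]
contact_force: [-2.8, -4.8, 2.2]
finger_gap: 0.0269
```

```bash
python3 - <<'E'
from h import *
st();arc(.1,2)
E
```

```text
t 13.8167 ang 186.07 r 0.0795 z 0.1335 Ftan -4.48 Frad 3.33 Fz 2.16 head -86.3 gap 0.0269 tz 0.057 p [ 0.5219 -0.0284  0.1335]
[[-0.004, 0.0001, 0.0001], [-0.008, -0.0001, 0.0003]]
[2.9, 5.7]
```

Call:
apply_moves(offset=[[-0.004,0.0,0.0001],[-0.008,-0.0001,0.0003],[-0.008,-0.0001,0.0003],[-0.008,-0.0001,0.0003]], roll=[2.9,5.7,5.7,5.7], jaw=[0.005,0.005,0.005,0.005])

```text
clock: 14.15
tool_pos: [0.5214, -0.021, 0.1333]
eef_rot: [2.185, -2.254, 0.006]
contact_force: [-3.9, -5.8, 2.8]
finger_gap: 0.0267
```

```bash
python3 - <<'E'
from h import *
st();arc(.1,4)
E
```

```text
t 14.15 ang 180.73 r 0.0796 z 0.1333 Ftan -5.78 Frad 3.97 Fz 2.85 head -91.8 gap 0.0267 tz 0.003 p [ 0.5214 -0.021   0.1333]
[[-0.002, 0.0001, 0.0001], [-0.004, 0.0001, 0.0001], [-0.006, 0.0, 0.0002], [-0.008, -0.0, 0.0003]]
[1.4, 2.9, 4.3, 5.7]
```

Call:
apply_moves(offset=[[-0.002,0.0,0.0001],[-0.004,0.0,0.0001],[-0.006,0.0,0.0002],[-0.008,0.0,0.0003],[-0.008,0.0,0.0003]], roll=[1.4,2.9,4.3,5.7,5.7], jaw=[0.005,0.005,0.005,0.005,0.005])

```text
clock: 14.57
tool_pos: [0.5215, -0.0139, 0.1331]
eef_rot: [2.071, -2.357, 0.007]
contact_force: [-5.8, -8.3, 3.1]
finger_gap: 0.0268
```

```bash
python3 - <<'E'
from h import *
st()
for i in range(2): optics.camera("top"); st()
arc(.05,2)
E
```

```text
t 14.5667 ang 175.59 r 0.0797 z 0.1331 Ftan -8.77 Frad 5.17 Fz 3.12 head -97.4 gap 0.0268 tz 0.03 p [ 0.5215 -0.0139  0.1331]
t 14.6167 ang 175.62 r 0.0797 z 0.1331 Ftan -7.46 Frad 3.59 Fz 3.2 head -97.3 gap 0.027 tz 0.076 p [ 0.5215 -0.0139  0.1331]
t 14.6667 ang 175.62 r 0.0797 z 0.1331 Ftan -7.89 Frad 3.65 Fz 3.02 head -97.3 gap 0.027 tz 0.01 p [ 0.5215 -0.0139  0.1331]
[[-0.002, 0.0001, 0.0001], [-0.004, 0.0001, 0.0001]]
[1.4, 2.9]
```

The push averages about 8 N (8.8, 7.5, 7.9), which is snug. I'll ease off, release and raise.

Call:
apply_moves(offset=[[0.0007,0,0],[0.0007,0,0],[0.0007,0,0],[0.0007,0,0],[0.0007,0,0],[0.0007,0,0],[0.0007,0,-0.02],[0.0007,0,-0.045],[0.0007,0,-0.075],[0.0007,0,-0.11],[0.0007,0,-0.11],[0.0007,0,-0.11]], roll=[0,0,0,0,0,0,0,0,0,0,0,0], jaw=[0.005,0.04,0.05,0.05,0.05,0.05,0.05,0.05,0.05,0.05,0.05,0.05])

```text
clock: 15.67
tool_pos: [0.522, -0.0139, 0.2449]
eef_rot: [2.076, -2.357, 0.01]
contact_force: [-0.8, -0.4, -0.6]
finger_gap: 0.0498
```

```bash
python3 - <<'E'
from h import *
st()
p,d=optics.camera("scene");cv2.imwrite("pics/s8.png",cv2.resize(p[140:290,200:350,::-1],None,fx=5,fy=4,interpolation=2))
p,dw=optics.camera("wrist");cv2.imwrite("pics/w8.png",p[:,:,::-1])
E
```

```text
t 15.6667 ang 175.6 r 0.0792 z 0.2449 Ftan -0.49 Frad 0.77 Fz -0.63 head -97.3 gap 0.0498 tz 0.011 p [ 0.522  -0.0139  0.2449]
```

View pics/s8.png

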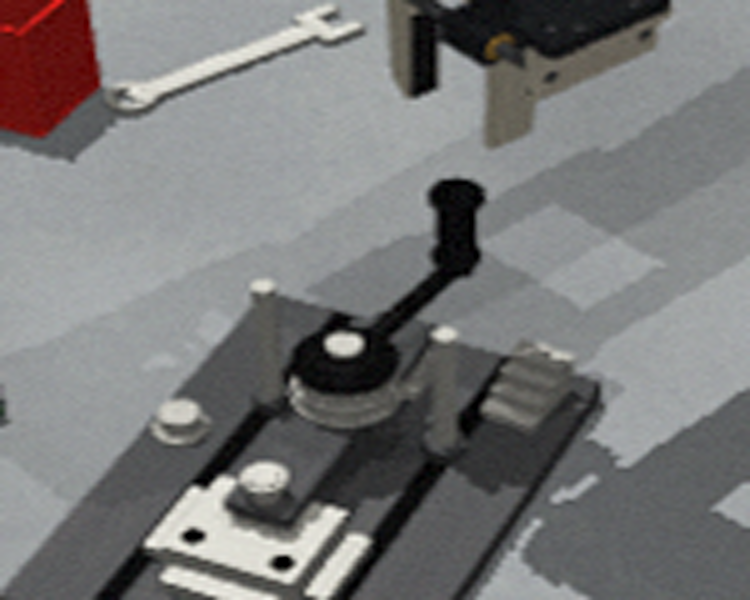

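View pics/w8.png

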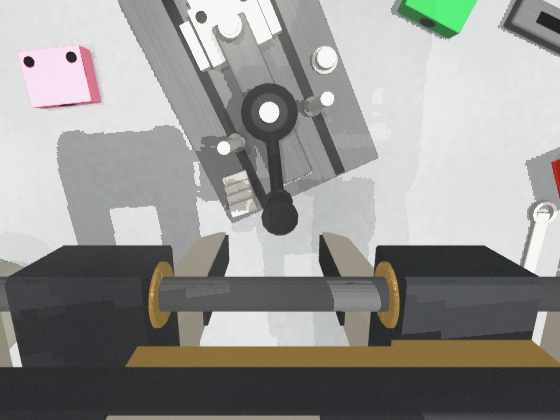

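```bash
python3 - <<'E'
from h import *
p,d=optics.camera("wrist")
for u,v in ((280,216),(269,111)):
    o,ry=ray("wrist",u,v);print((o+ry*d[v,u]).round(4))
E
```

```text
[ 0.5226 -0.0187  0.1807]
[ 0.6009 -0.0203  0.1099]
```

```bash
python3 -c "
from cell import finish_job
print(finish_job())"
```

```text
the job is handed in; nothing more can be done
None
```

I tightened the clamp to about 8 N of sideways push on the grip and handed the job in. No verdict is reported, so these are my own checks.

**What I did:**
- Turned the lever about 1.24 rad clockwise.
- Lifted it about 12 mm, swung it back three teeth (90°) and lowered it. I opened the jaws briefly so it could drop fully.
- Carried on about 1.07 rad. The push rose from about 2 N loose through 3.3, 4.5 and 5.8 N, then read 8.8, 7.5 and 7.9 N at the end.
- Eased off, opened the jaws and raised the hand clear.

**Last checks:**
- **Seating:** the cap top is about 7 mm and the knob about 6.4 mm lower than at the start. The turn should have lowered them about 6.9 mm, so the lever looks fully down in its teeth.
- **Block and loose parts:** the block, step block, flange nut and wrench look unmoved in the last scene crop. I did not measure their positions or look closely at the tubs and spare strap.
- **Robot:** force readings are near zero, and it touches nothing.

**What disagreed:**
- **Grip:** the jaw gap read about 26.8 mm instead of the expected 20 mm, so I was gripping the cap or collar edge. It held through every move.
- **Lever angle:** after release the grip stood 4–5 mm (about 0.06 rad) back from where I let go. The tooth play accounts for about half of that. I did not push again to check, so if the nut itself gave a little, the real clamping push could be about 0.5 N lower, still in range.

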